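Load a nail stand into the curing lamp

TASK

Cure the painted nail: press the button on top of the curing lamp so that its tray pops out, set the little nail stand upright and fully down into the round recess of the tray, then push the tray home until it clicks and stays shut. Be gentle with the button, the tray and the stand, and leave everything else on the table where it is.

Things in the scene. Friction and masses are not known exactly. Their poses are not given: they have to be found in the camera images.
- lamp: The curing lamp: a white box fixed to the table, 180 mm deep (x), 210 mm wide (y), 85 mm high. Origin at the centre of its underside. Its own -x side is the front, facing the robot within about 0.3 rad; there the tray comes out of an opening 130 mm wide and 66 mm high. Its x axis is the tray's line of travel (+x is inward).
- button_top (a point): Centre of the top of the round sprung button that lets the tray go, 28 mm across, on the lamp's roof near the front on its -y side. Released, it stands 10 mm proud of the roof, 95 mm above the table. Pressed straight down. More than 18 N on it is rough.
- tray (a joint): How far the tray is out, m: 0 latched shut, 0.085 fully out. Let go, a spring drives it out in under 1 s (5.4 N at shut, 1.6 N fully out). To latch, push past shut by 1 to 12 mm, different each time, only felt: up to about 11 N on the way, then the click, and 1.5 mm on a hard stop. Let go, it comes back to shut, or out if not latched. Over 20 N on it is rough.
- tray_front (a point): Middle of the outer face of the tray's front panel, 38 mm above the table: the place to push. The panel is 124 mm wide, 14 mm thick, from 3 to 52 mm above the table, and moves with the tray; shut, it stands 14 mm proud of the lamp's front and can be pushed in through the opening. Axes as the lamp's.
- tray_socket (a point): Centre of the floor of the round recess in the tray, moving with it: 38 mm across, 8 mm deep, floor 9 mm and rim 17 mm above the table. It lies 54 mm behind the front panel's outer face: inside the lamp when shut, 45 mm in front of the lamp's front when fully out. Axes as the lamp's.
- stand: The nail stand, loose, about 45 g: a round foot 36 mm across and 12 mm high (lower edge bevelled 2 mm), a round post 14 mm across from 12 to 44 mm above its underside, to pick it by, and a small nail on top, 50 mm high in all. Origin at the centre of its underside, z up; fully down in the recess it is at the socket point. Over 20 N between it and the tray is rough.
- jar_a: Low black gel jar with a pale label, 44 mm across, 37 mm high; origin under its centre. To be left alone.
- jar_b: Another such jar with a tan label. To be left alone.
- bottle: Black bottle 42 mm across, 112 mm high; origin under its centre. To be left alone.
- bowl: Glass bowl 120 mm across, 80 mm high, with a file standing in it to about 160 mm; origin under its centre. To be left alone.
- brush: Slim brush 141 mm long, 10 mm thick, lying along its own x; origin under its middle. To be left alone.
- buffer: Buffer block 90 x 28 x 28 mm lying along its x; origin under its centre. To be left alone.
- clips: Set of curved clips 82 x 38 x 22 mm; origin under its centre. To be left alone.
- tip_card: Flat plate 55 x 90 x 5 mm with sample nails, 8 mm high in all; origin under its centre. To be left alone.
- button (a joint): How far the button is down, m: 0 up, 0.007 at its bottom stop; about 2.5 N to start, 6 N at the bottom. The tray is let go when it is nearly down.
Not all that is in view belongs to the job. What is shaped like the stand but orange is not meant.

How it is judged:
By the outcome, as a careful person would: the job done as asked, in the order asked, and still so for the second after the job is handed in, with the robot touching nothing.
It also fails if it takes over 72 s, if anything falls off the work surface, if the arm or the gripper's body presses on something with over 40 N, if the wrist force passes 120 N, or if a joint passes its speed limit or range.

ROBOT

A 6-joint arm with a two-finger parallel gripper is mounted at the origin on the work surface. World frame = base frame: x ahead of the robot, y to its left, z up, the work surface at z = 0. Lengths are in m, angles in degrees, forces in N, time in s.
With the tool pointing down it reaches from about 0.3 to 0.75 m from the base axis. Payload 8.5 kg.
Tool frame: the origin (TCP) lies between the finger pads; the fingertips stand env.finger_overhang ahead of it and the grasp point (between the pads) lies 2 mm behind it (env.finger_overhang is the distance from the TCP to the fingertips, in m); z points along the fingers, y is the line along which they close (so a half turn about z gives the same grasp; the last joint's range is limited). The gripper opens to 85 mm and grips with 20 to 120 N. Pads are 22 mm wide; open, the fingers measure 114 mm over their backs; the gripper's body (76 mm by 85 mm) begins 54 mm behind the grasp point. The pads swing forward as they close: fully open they stand 13 mm farther back than shut.
Start: joints at [64.211, 21.807, 74.336, -0, 83.858, -12.336], TCP at [0.128, 0.535, 0.248] pointing down, gripper open.
Joint ranges: [-178.18, 178.18], [-50.72, 133.34], [12.68, 142.11], [-81.47, 261.47], [9.98, 163.14], [-165.26, 165.26]. Speed limits (degrees/s): [136.94, 136.94, 180, 180, 180, 180].

INTERFACE

Orientations are given as a 3x3 rotation matrix whose columns are the frame's x, y, z axes.
In Python, from rig import env gives the robot as it stands. The module is installed in compiled form; this text tells all that it offers.
- The arm moves only by the tool jog_arm, never from a script. Its arguments are lists of equal length, an entry for each row: "hand": the finger opening in m, from 0 to 0.0854; "travel": the shift along the world's x, y, z in m, a list of three; "yaw": the turn about the world's z in rad. A call has exactly 5 rows; each row shifts and turns the commanded pose from where the row before left it; what a row does not reach is not made up. A row lasts 1/8 s, in which the tool goes at most 62.5 mm and 10.7 degrees, less where a joint would pass 70% of its speed; a pose out of reach is approached as far as the arm can. A call is refused whole if a number of a shift passes 0.0625 or a number of a turn 0.188, either way. A call with a gripper value outside its range is refused whole. The fingers move at their own pace and stop on an object; "grip_force" is the grip in N (left out, the last holds). Time passes only in rows, so rows that do not move let the fingers close, or fill a call up. It gives the time, the measured TCP pose, the force, the opening and the grip force at its end, in the units of the state.
- env.observe(): the state, without advancing time (a new reading comes with each control period).
- env.get_image(name): name is "scene" or "top" or "wrist"; returns the picture (480x640x3 uint8, red, green, blue); there is no depth.
- env.calibration(name): a dict with "fx", "fy", "cx", "cy" (pixels), "position" and "rotation" of the camera in the world; the wrist camera has in their place "hand_eye" (4x4, takes a point from camera to tool coordinates, whose origin is the TCP and whose axes are the flange's). Camera axes: x right, y down, z forward; pixel columns grow to the right and rows downward; lengths in m; the calibration is good to about 2 mm. The wrist camera is an equidistant fisheye: a pixel r from the principal point sees the ray r / f radians off the axis. A picture is of the moment at which its call begins: read the wrist's pose just before it. calibration takes no time and is no camera call.
- env.close_job(): hands the job in; it is judged then, once.
The state is a dict: "time_s": time; "q": joint angles; "qvel": joint speeds; "joint_efforts": joint torques, N m; "position": TCP position; "tool_rot": TCP orientation; "ft_force": force on the tool from outside, world axes, zero at the start; "wrist_torque": the same for the moment, N m; "grip_width": finger opening in m; "gripper_force": force on a finger pad.
Only numpy, scipy, OpenCV 4.12 (cv2) and the standard library are available. Lean on these libraries where they do the work, as an engineer would, in place of code of your own. Each camera call takes 0.05 s, during which the arm holds its last target. There are 200 camera calls.

## Working session

There is one attempt and no reset: what is moved stays moved. The work goes in short steps, Python scripts to look and compute and a tool call to move; the robot and the scene stay as the last step left them, time stands still between calls to the robot, and variables do not carry over. Pictures are saved under pics/ and viewed, at most 10 in all, crops included, and the job is handed in when it is done.

Besides the shell and the picture viewer there is one more tool, called after ">>>" by a JSON object that holds its "op" and its "data", one argument or row to a line. jog_arm: Moves the arm, as the interface text tells. Its arguments: {"type":"object","properties":{"hand":{"type":"array"},"travel":{"type":"array"},"yaw":{"type":"array"},"grip_force":{"type":"number"}},"required":["hand","travel","yaw"]}

```bash
mkdir -p pics
cat > h.py <<'E'
import numpy as np, cv2
from rig import env
def snap(n,f):
    im=env.get_image(n); cv2.imwrite(f'pics/{f}.png',im[:,:,::-1]); return im
def ray(n,u,v,st=None):
    c=env.calibration(n)
    if n!='wrist':
        d=np.array([(u-c['cx'])/c['fx'],(v-c['cy'])/c['fy'],1.]); return np.array(c['position']),np.array(c['rotation'])@d
    a=np.array([(u-c['cx'])/c['fx'],(v-c['cy'])/c['fy']]); t=np.linalg.norm(a)
    d=np.r_[a/max(t,1e-9)*np.sin(t),np.cos(t)]
    H=np.array(c['hand_eye']); R=np.array(st['tool_rot'])
    return np.array(st['position'])+R@H[:3,3],R@H[:3,:3]@d
def onz(n,u,v,z,st=None):
    p,d=ray(n,u,v,st); return p+d*(z-p[2])/d[2]
def proj(n,P,st=None):
    c=env.calibration(n)
    if n!='wrist':
        q=np.array(c['rotation']).T@(np.array(P)-c['position']); return np.array([c['fx']*q[0]/q[2]+c['cx'],c['fy']*q[1]/q[2]+c['cy']])
    H=np.array(c['hand_eye']); R=np.array(st['tool_rot'])
    q=H[:3,:3].T@(R.T@(np.array(P)-st['position'])-H[:3,3]); r=np.linalg.norm(q[:2]); t=np.arctan2(r,q[2])
    return np.array([c['fx']*t*q[0]/r+c['cx'],c['fy']*t*q[1]/r+c['cy']])
E
python3 - <<'E'
from h import *
snap('scene','s0');snap('top','t0')
s=env.observe();print(s,env.finger_overhang)
for n in('scene','top','wrist'):print(env.calibration(n))
E
```

```text
{'time_s': 0.1, 'q': array([ 6.42106012e+01,  2.18377643e+01,  7.43772820e+01,  1.54684586e-03,
        8.38564741e+01, -1.23346020e+01]), 'qvel': array([-0.00237547, -0.02559587, -0.11083104,  0.08497793,  0.03751516,
        0.06389935]), 'joint_efforts': array([ 5.08666795e-03, -4.49225450e+01, -2.31656438e+01, -8.47037222e-05,
        3.69730551e-03,  3.63543052e-05]), 'position': array([0.12786062, 0.53470707, 0.24778597]), 'tool_rot': array([[-9.72553034e-01,  2.32680627e-01, -5.67245050e-04],
       [ 2.32681134e-01,  9.72552442e-01, -1.11225927e-03],
       [ 2.92874374e-04, -1.21371835e-03, -9.99999221e-01]]), 'ft_force': array([ 1.05946638,  0.02762362, -0.38292704]), 'wrist_torque': array([-0.02774415, -0.03224708,  0.01205143]), 'gripper_force': 0.0, 'grip_width': 0.08532485907165144} 0.017
{'fx': 470.49343916470997, 'fy': 470.49343916470997, 'cx': 326.45118165943734, 'cy': 238.82961398109563, 'position': array([0.98876766, 0.53734186, 0.81440005]), 'rotation': array([[-0.76872015,  0.45571491, -0.44876859],
       [ 0.63957819,  0.5510221 , -0.53601714],
       [ 0.0030104 , -0.69906978, -0.71504712]])}
{'fx': 557.9711275374545, 'fy': 557.9711275374545, 'cx': 332.0376578174146, 'cy': 237.21815030519255, 'position': array([ 0.35230886, -0.01186473,  1.42295406]), 'rotation': array([[-0.01165159, -0.99063173,  0.13606254],
       [-0.99991089,  0.01065624, -0.00804143],
       [ 0.00651618, -0.13614411, -0.99066761]])}
{'fx': 371.64829954431775, 'fy': 371.64829954431775, 'cx': 326.1764784007939, 'cy': 244.82255998690096, 'hand_eye': array([[-3.31908725e-04, -9.63409846e-01, -2.68032381e-01,
         6.65194897e-02],
       [ 9.99999939e-01, -3.48363919e-04,  1.38361053e-05,
         2.96963040e-04],
       [-1.06702651e-04, -2.68032361e-01,  9.63409904e-01,
        -1.25550805e-01],
       [ 0.00000000e+00,  0.00000000e+00,  0.00000000e+00,
         1.00000000e+00]])}
```

View pics/t0.png

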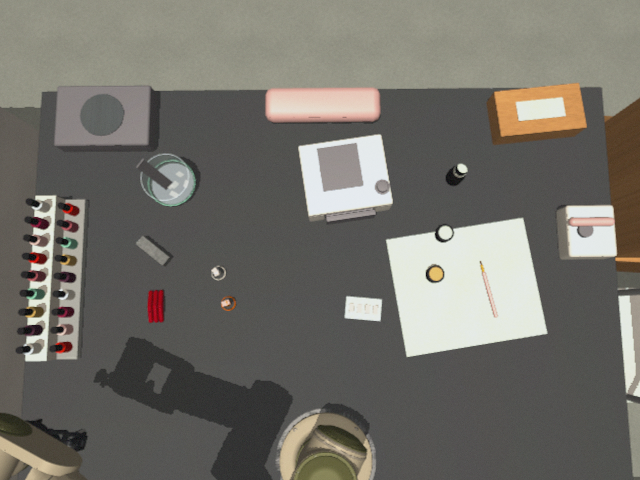

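View pics/s0.png

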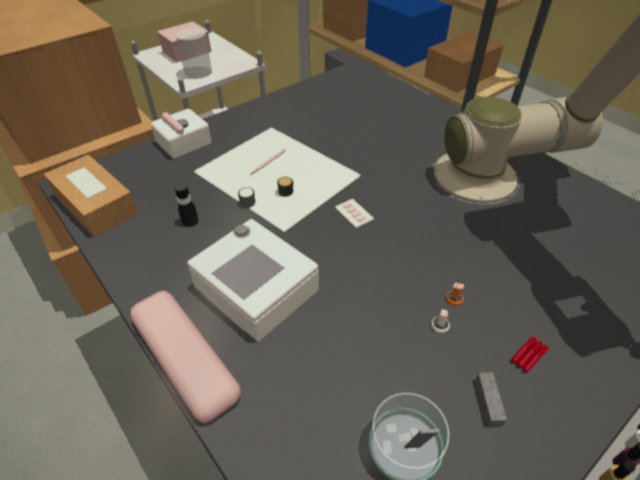

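The top view shows the stand candidates: grey-white stand (218,272), orange one (228,303). It also shows lamp candidates: white box with roof window and tray (345,178), and a small white box at (588,232), which is not it. By the description I choose the grey-white stand and the lamp with its button at (382,187). Next, a close crop and measurements.

Run:
```python
from h import *
im=cv2.imread('pics/t0.png')
a=cv2.resize(im[245:325,190:260],None,fx=6,fy=6,interpolation=cv2.INTER_CUBIC)
b=cv2.resize(im[125:235,290:400],(480,480),interpolation=cv2.INTER_CUBIC)
cv2.imwrite('pics/c0.png',np.hstack([a[:480],b]))
g=im.min(2).copy(); m=np.zeros_like(g); m[125:235,290:400]=(g[125:235,290:400]>175)*255
cs=cv2.findContours(m,cv2.RETR_EXTERNAL,cv2.CHAIN_APPROX_NONE)[0]; c=max(cs,key=cv2.contourArea)
r=cv2.minAreaRect(c);bx=cv2.boxPoints(r);print(r);print(bx)
for p in bx: print(onz('top',*p,.085).round(4))
for n,p,z in(('button',(382,186.5),.095),('stand',(218.5,272.5),.010),('tray front',(351,215),.05)): print(n,onz('top',*p,z).round(4))
```

```text
((345.34228515625, 174.5604248046875), (70.4532699584961, 84.85166931152344), 81.57302856445312)
[[298.2121  145.93156]
 [382.14764 133.49666]
 [392.47247 203.18929]
 [308.53693 215.62419]]
[0.765  0.0583 0.085 ]
[ 0.7949 -0.1503  0.085 ]
[ 0.6184 -0.1713  0.085 ]
[0.5897 0.0338 0.085 ]
button [ 0.658  -0.1457  0.095 ]
stand [0.4593 0.265  0.01  ]
tray front [ 0.5964 -0.071   0.05  ]
```

View pics/c0.png

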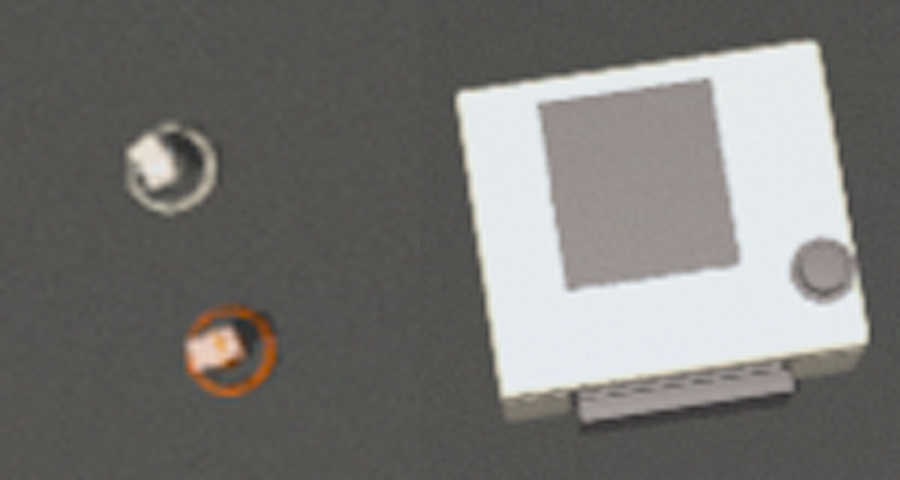

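The crop shows the grey-white stand at top pixel (218.5,272.8), upright, with the orange one below it. The lamp's button is at (382,186.6), and the shut tray panel is at the front, bottom edge. Lamp yaw is about 0.14 rad. I'll head for the button with the fingers closed.

>>> {"op": "jog_arm", "data": {
  "hand": [0,0,0,0,0],
  "travel": [
    [0.035,-0.045,0],
    [0.035,-0.045,0],
    [0.035,-0.045,0],
    [0.035,-0.045,0],
    [0.035,-0.045,0]
  ],
  "yaw": [0.12,0.12,0.137,0,0],
  "grip_force": 20
}}

```text
time_s: 0.72
position: [0.3036, 0.3083, 0.2482]
tool_rot: [[-0.99, -0.142, -0.0], [-0.142, 0.99, -0.0], [0.0, -0.0, -1.0]]
ft_force: [0.4, 0.2, 0.2]
grip_width: -0.0003
gripper_force: 0.0
```

>>> {"op": "jog_arm", "data": {
  "hand": [0,0,0,0,0],
  "travel": [
    [0.035,-0.045,0],
    [0.035,-0.045,0],
    [0.035,-0.045,0],
    [0.035,-0.045,0],
    [0.035,-0.045,0]
  ],
  "yaw": [0,0,0,0,0]
}}

```text
time_s: 1.35
position: [0.4787, 0.0832, 0.2482]
tool_rot: [[-0.99, -0.141, -0.0], [-0.141, 0.99, 0.0], [0.0, 0.0, -1.0]]
ft_force: [0.5, 0.7, -0.1]
grip_width: -0.0002
gripper_force: 0.0
```

>>> {"op": "jog_arm", "data": {
  "hand": [0,0,0,0,0],
  "travel": [
    [0.035,-0.045,0],
    [0.035,-0.045,0],
    [0.035,-0.045,0],
    [0.015,-0.045,0],
    [0,0,0]
  ],
  "yaw": [0,0,0,0,0]
}}

```text
time_s: 1.98
position: [0.5984, -0.098, 0.247]
tool_rot: [[-0.99, -0.138, -0.002], [-0.138, 0.99, 0.0], [0.002, 0.0, -1.0]]
ft_force: [-0.8, 0.9, 0.2]
grip_width: -0.0002
gripper_force: 0.0
```

Run:
```python
from h import *
s=env.observe();snap('wrist','w1');print(s['position'])
print(proj('wrist',[.658,-.146,.095],s))
```

```text
[ 0.59839262 -0.09795384  0.24697306]
[258.22589797 294.18601129]
```

View pics/w1.png

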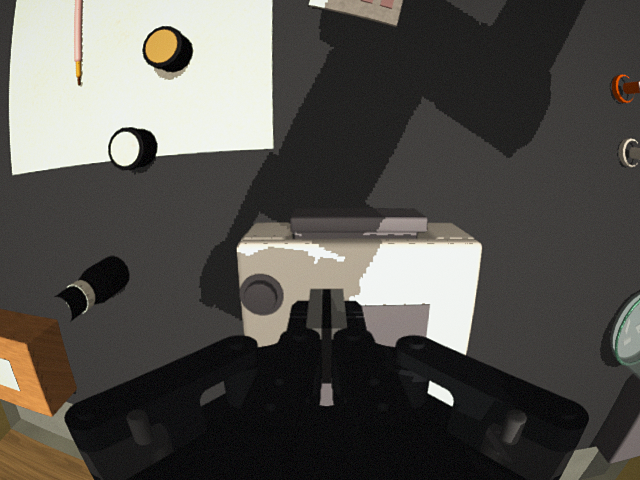

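The wrist view shows the button at (261,293), against a predicted (258,294), so the estimate is good to 2 mm. Moving above it and down.

>>> {"op": "jog_arm", "data": {
  "hand": [0,0,0,0,0],
  "travel": [
    [0.03,-0.023,-0.02],
    [0.03,-0.023,-0.03],
    [0,0,-0.04],
    [0,0,-0.015],
    [0,0,0]
  ],
  "yaw": [0,0,0,0,0]
}}

```text
time_s: 2.65
position: [0.6577, -0.1401, 0.1434]
tool_rot: [[-0.99, -0.143, -0.001], [-0.143, 0.99, 0.0], [0.001, 0.001, -1.0]]
ft_force: [-0.3, -0.1, 0.5]
grip_width: -0.0001
gripper_force: 0.0
```

>>> {"op": "jog_arm", "data": {
  "hand": [0,0,0,0,0],
  "travel": [
    [0,0,-0.012],
    [0,0,-0.007],
    [0,0,-0.004],
    [0,0,-0.002],
    [0,0,0]
  ],
  "yaw": [0,0,0,0,0]
}}

```text
time_s: 3.28
position: [0.658, -0.1412, 0.1184]
tool_rot: [[-0.99, -0.142, 0.0], [-0.142, 0.99, -0.0], [-0.0, -0.0, -1.0]]
ft_force: [0.4, 0.7, -0.6]
grip_width: 0.0005
gripper_force: 0.0
```

>>> {"op": "jog_arm", "data": {
  "hand": [0,0,0,0,0],
  "travel": [
    [0,-0.003,-0.003],
    [0,0,-0.003],
    [0,0,-0.002],
    [0,0,-0.002],
    [0,0,-0.001]
  ],
  "yaw": [0,0,0,0,0]
}}

```text
time_s: 3.9
position: [0.658, -0.1444, 0.108]
tool_rot: [[-0.99, -0.142, 0.001], [-0.142, 0.99, -0.001], [-0.0, -0.001, -1.0]]
ft_force: [-2.9, -1.4, 7.0]
grip_width: 0.0001
gripper_force: 3.3
```

>>> {"op": "jog_arm", "data": {
  "hand": [0,0,0,0,0],
  "travel": [
    [0,0,-0.001],
    [0,0,0],
    [0,0,0],
    [0,0,0],
    [0,0,0]
  ],
  "yaw": [0,0,0,0,0]
}}

```text
time_s: 4.53
position: [0.6579, -0.1443, 0.1071]
tool_rot: [[-0.99, -0.142, 0.001], [-0.142, 0.99, -0.001], [-0.0, -0.001, -1.0]]
ft_force: [-3.0, -0.4, 5.4]
grip_width: -0.0002
gripper_force: 2.9
```

Run:
```python
from h import *
im=snap('top','t1');o=cv2.imread('pics/t0.png')
print(np.abs(im[215:262,310:385,::-1].astype(int)-o[215:262,310:385]).max(2).mean(1).round())
```

```text
[33. 38. 43. 45. 45. 46. 45. 44. 45. 47. 48. 49. 50. 51. 53. 54. 56. 56.
 56. 56. 57. 58. 58. 58. 58. 58. 58. 59. 58. 58. 58. 58. 59. 60. 59. 59.
 59. 55. 52. 51. 48. 43. 46. 46. 48. 49. 50.]
```

>>> {"op": "jog_arm", "data": {
  "hand": [0,0,0,0,0],
  "travel": [
    [0,0,0.03],
    [0,0,0.05],
    [-0.03,0.03,0.05],
    [-0.03,0.03,0.0],
    [0,0,0]
  ],
  "yaw": [0,0,0,0,0]
}}

```text
time_s: 5.2
position: [0.598, -0.0836, 0.2349]
tool_rot: [[-0.99, -0.144, 0.0], [-0.144, 0.99, 0.0], [-0.0, 0.0, -1.0]]
ft_force: [-0.0, -0.8, -0.3]
grip_width: -0.0003
gripper_force: 0.0
```

>>> {"op": "jog_arm", "data": {
  "hand": [0,0,0,0,0],
  "travel": [
    [0,0,0],
    [0,0,0],
    [0,0,0],
    [0,0,0],
    [0,0,0]
  ],
  "yaw": [0,0,0,0,0]
}}

```text
time_s: 5.82
position: [0.5994, -0.0856, 0.2338]
tool_rot: [[-0.99, -0.142, -0.0], [-0.142, 0.99, 0.0], [0.0, 0.0, -1.0]]
ft_force: [0.0, 0.0, 0.2]
grip_width: 0.0001
gripper_force: 0.0
```

Run:
```python
from h import *
s=env.observe();snap('wrist','w2');print(s['position'])
print(proj('wrist',[.558,-.076,.017],s))
im=cv2.imread('pics/w2.png');t=cv2.imread('pics/t1.png')
a=cv2.resize(im[90:290,200:500],(600,400));b=cv2.resize(t[180:280,310:410],(200,200))
cv2.imwrite('pics/c2.png',a)
```

```text
[ 0.59944125 -0.08564926  0.23383811]
[343.17676965 173.12517659]
```

View pics/c2.png

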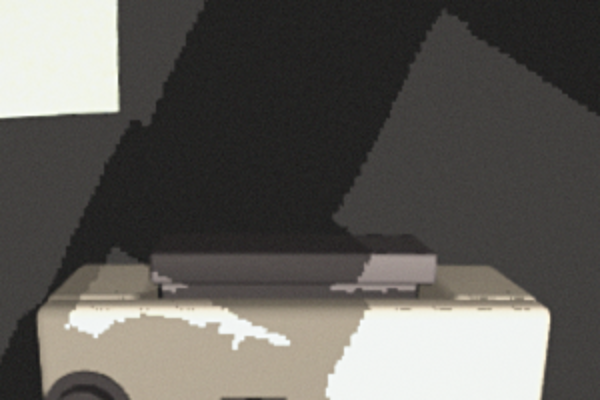

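The tray is still shut: its panel is flush at crop (295,265). The press was too shallow, so I'll press again, deeper.

>>> {"op": "jog_arm", "data": {
  "hand": [0,0,0,0,0],
  "travel": [
    [0.03,-0.03,0],
    [0.029,-0.029,-0.03],
    [0,0,-0.05],
    [0,0,-0.035],
    [0,0,0]
  ],
  "yaw": [0,0,0,0,0]
}}

```text
time_s: 6.5
position: [0.6574, -0.1442, 0.1165]
tool_rot: [[-0.99, -0.142, -0.005], [-0.142, 0.99, 0.002], [0.005, 0.003, -1.0]]
ft_force: [-0.1, -0.0, 0.9]
grip_width: -0.0005
gripper_force: 0.0
```

>>> {"op": "jog_arm", "data": {
  "hand": [0,0,0,0,0],
  "travel": [
    [0,0,-0.003],
    [0,0,-0.003],
    [0,0,-0.003],
    [0,0,-0.002],
    [0,0,0]
  ],
  "yaw": [0,0,0,0,0]
}}

```text
time_s: 7.12
position: [0.6586, -0.1446, 0.1083]
tool_rot: [[-0.99, -0.142, 0.001], [-0.142, 0.99, -0.0], [-0.001, -0.0, -1.0]]
ft_force: [0.9, 1.0, 0.5]
grip_width: -0.0001
gripper_force: 0.8
```

>>> {"op": "jog_arm", "data": {
  "hand": [0,0,0,0,0],
  "travel": [
    [0,0,-0.001],
    [0,0,-0.001],
    [0,0,-0.001],
    [0,0,0],
    [0,0,0]
  ],
  "yaw": [0,0,0,0,0]
}}

```text
time_s: 7.75
position: [0.6586, -0.1446, 0.1054]
tool_rot: [[-0.99, -0.142, 0.001], [-0.142, 0.99, -0.0], [-0.001, -0.0, -1.0]]
ft_force: [0.9, 0.5, 5.0]
grip_width: -0.0
gripper_force: 2.5
```

>>> {"op": "jog_arm", "data": {
  "hand": [0,0,0,0,0],
  "travel": [
    [0,0,-0.001],
    [0,0,-0.001],
    [0,0,0],
    [0,0,0],
    [0,0,0]
  ],
  "yaw": [0,0,0,0,0]
}}

```text
time_s: 8.38
position: [0.6586, -0.1446, 0.1049]
tool_rot: [[-0.99, -0.142, 0.002], [-0.142, 0.99, -0.001], [-0.002, -0.001, -1.0]]
ft_force: [-2.4, 2.2, 14.0]
grip_width: -0.0001
gripper_force: 7.0
```

Run:
```python
from h import *
im=snap('top','t2');o=cv2.imread('pics/t1.png')
print(env.observe()['ft_force'],np.abs(im[215:262,310:385,::-1].astype(int)-o[215:262,310:385]).max(2).mean(1).round())
```

```text
[-2.72247008  1.19101798 14.55511086] [ 5.  5.  3.  3.  4.  7. 15. 17. 16. 14. 12. 12. 12. 11. 10.  9.  7.  6.
  6.  6.  5.  5.  4.  4.  4.  3.  3.  3.  3.  3.  3.  3.  3.  3.  3.  3.
  3.  7.  5.  5.  5.  7.  7.  6.  7.  8.  7.]
```

Force has reached 14 N at the bottom stop. Lifting off and looking.

>>> {"op": "jog_arm", "data": {
  "hand": [0,0,0,0,0],
  "travel": [
    [0,0,0.03],
    [0,0,0.05],
    [-0.03,0.03,0.05],
    [-0.03,0.03,0.0],
    [0,0,0]
  ],
  "yaw": [0,0,0,0,0]
}}

```text
time_s: 9.05
position: [0.5981, -0.0841, 0.231]
tool_rot: [[-0.99, -0.144, -0.001], [-0.144, 0.99, 0.001], [0.001, 0.001, -1.0]]
ft_force: [0.4, 0.4, -0.2]
grip_width: -0.0
gripper_force: 0.0
```

>>> {"op": "jog_arm", "data": {
  "hand": [0,0,0,0,0],
  "travel": [
    [0,0,0.02],
    [0,0,0],
    [0,0,0],
    [0,0,0],
    [0,0,0]
  ],
  "yaw": [0,0,0,0,0]
}}

```text
time_s: 9.68
position: [0.5997, -0.086, 0.2501]
tool_rot: [[-0.99, -0.142, -0.001], [-0.142, 0.99, 0.0], [0.001, 0.0, -1.0]]
ft_force: [-0.8, 0.6, 0.8]
grip_width: 0.0001
gripper_force: 0.0
```

Run:
```python
from h import *
s=env.observe();im=snap('wrist','w3')[:,:,::-1];snap('top','t3');print(s['position'])
print(proj('wrist',[.558,-.076,.017],s))
cv2.imwrite('pics/c3.png',cv2.resize(im[70:270,200:460],(780,600)))
```

```text
[ 0.59971225 -0.08600191  0.25005598]
[342.73905966 171.76001188]
```

View pics/c3.png

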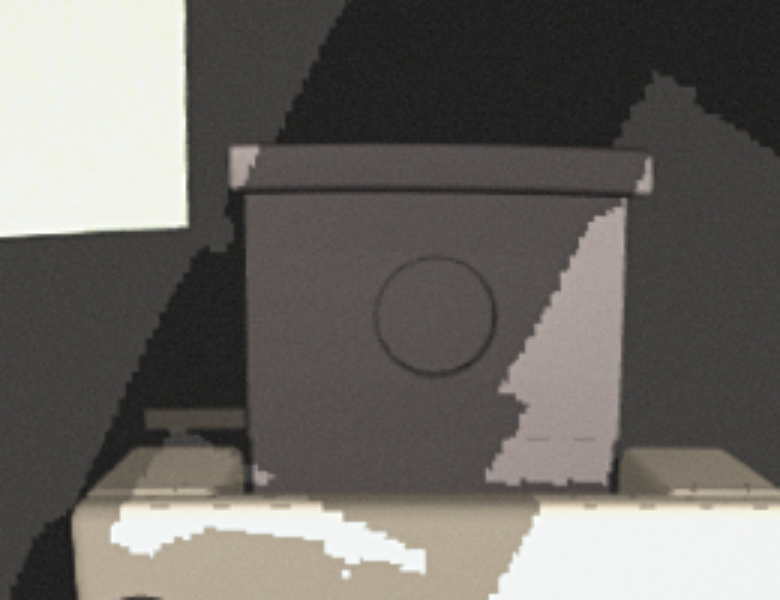

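The tray is out. The recess is a circle at crop (435,316), i.e. wrist pixel (345.0,175.5). On to the stand, for a similar look.

Run:
```python
from h import *
s=env.observe()
print(onz('wrist',345.0,175.5,.017,s))
print(onz('wrist',200+230/3,70+148/3,.052,s),onz('wrist',200+652/3,70+157/3,.052,s))
```

```text
[ 0.56143747 -0.07327376  0.017     ]
[ 0.5179663  -0.14092498  0.052     ] [ 0.50177171 -0.01962028  0.052     ]
```

>>> {"op": "jog_arm", "data": {
  "hand": [0.045,0.045,0.045,0.045,0.045],
  "travel": [
    [-0.016,0.058,0],
    [-0.016,0.058,0],
    [-0.016,0.058,0],
    [-0.016,0.058,0],
    [-0.016,0.058,0]
  ],
  "yaw": [0,0,0,0,0]
}}

```text
time_s: 10.4
position: [0.519, 0.2059, 0.2508]
tool_rot: [[-0.99, -0.142, 0.0], [-0.142, 0.99, 0.0], [-0.0, -0.0, -1.0]]
ft_force: [0.8, -0.8, 0.6]
grip_width: 0.045
gripper_force: 0.0
```

>>> {"op": "jog_arm", "data": {
  "hand": [0.045,0.045,0.045,0.045,0.045],
  "travel": [
    [-0.018,0.058,0],
    [0,0,0],
    [0,0,0],
    [0,0,0],
    [0,0,0]
  ],
  "yaw": [0,0,0,0,0]
}}

```text
time_s: 11.02
position: [0.5023, 0.261, 0.2506]
tool_rot: [[-0.99, -0.14, 0.0], [-0.14, 0.99, -0.0], [-0.0, -0.0, -1.0]]
ft_force: [0.3, -0.6, 0.3]
grip_width: 0.0451
gripper_force: 0.0
```

Run:
```python
from h import *
s=env.observe();im=snap('wrist','w4')[:,:,::-1];print(s['position'])
u,v=proj('wrist',[.459,.265,.012],s);print(u,v)
u0,v0=int(u)-50,int(v)-50;print(u0,v0)
cv2.imwrite('pics/c4.png',cv2.resize(im[v0:v0+100,u0:u0+100],(600,600)))
```

```text
[0.50226104 0.26103697 0.25062481]
336.65443289890493 168.66588079676956
286 118
```

View pics/c4.png

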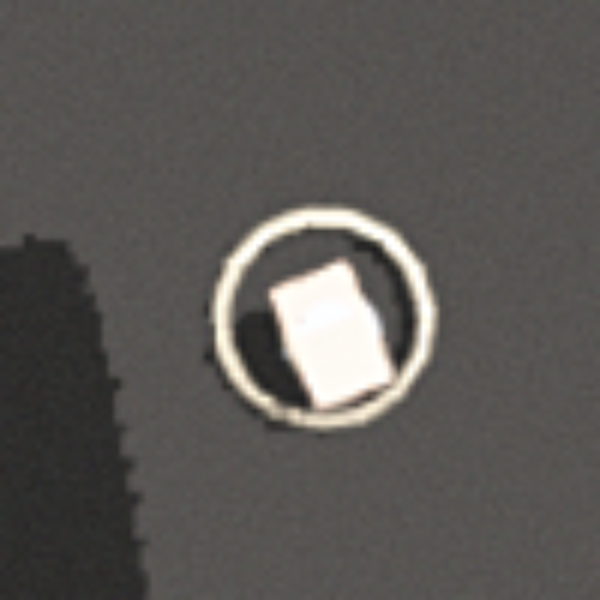

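The close view shows the chosen grey-white stand, upright. Its foot ring is centred at crop (325.5,318), i.e. wrist (340.2,171.0).

Run:
```python
from h import *
s=env.observe();P=onz('wrist',340.1,170.9,.0115,s);print(P,P-s['position'])
```

```text
[0.46062533 0.26886412 0.0115    ] [-0.04154592  0.00764132 -0.23913179]
```

>>> {"op": "jog_arm", "data": {
  "hand": [0.045,0.045,0.045,0.045,0.045],
  "travel": [
    [-0.0415,0.0076,-0.02],
    [0,0,-0.05],
    [0,0,-0.055],
    [0,0,-0.04],
    [0,0,0]
  ],
  "yaw": [0,0,0,0,0]
}}

```text
time_s: 11.7
position: [0.4593, 0.2689, 0.0837]
tool_rot: [[-0.99, -0.141, -0.005], [-0.141, 0.99, -0.002], [0.005, -0.001, -1.0]]
ft_force: [0.3, 0.2, 0.7]
grip_width: 0.0451
gripper_force: 0.0
```

>>> {"op": "jog_arm", "data": {
  "hand": [0.045,0.045,0.045,0.045,0.045],
  "travel": [
    [0,0,-0.025],
    [0,0,-0.02],
    [0,0,-0.006],
    [0,0,0],
    [0,0,0]
  ],
  "yaw": [0,0,0,0,0]
}}

```text
time_s: 12.32
position: [0.4609, 0.2699, 0.0358]
tool_rot: [[-0.99, -0.142, 0.002], [-0.142, 0.99, 0.001], [-0.002, 0.0, -1.0]]
ft_force: [-0.5, 0.1, -0.6]
grip_width: 0.0449
gripper_force: 0.0
```

>>> {"op": "jog_arm", "data": {
  "hand": [0.03,0.022,0.016,0.01,0.01],
  "travel": [
    [0,-0.001,-0.001],
    [0,0,0],
    [0,0,0],
    [0,0,0],
    [0,0,0]
  ],
  "yaw": [0,0,0,0,0],
  "grip_force": 25
}}

```text
time_s: 12.95
position: [0.4603, 0.2687, 0.0337]
tool_rot: [[-0.99, -0.142, 0.0], [-0.142, 0.99, 0.0], [-0.0, 0.0, -1.0]]
ft_force: [-0.8, -0.3, 1.5]
grip_width: 0.0131
gripper_force: 24.5
```

>>> {"op": "jog_arm", "data": {
  "hand": [0.01,0.01,0.01,0.01,0.01],
  "travel": [
    [0,0,0],
    [0,0,0],
    [0,0,0.01],
    [0,0,0.02],
    [0,0,0]
  ],
  "yaw": [0,0,0,0,0]
}}

```text
time_s: 13.58
position: [0.4609, 0.2689, 0.0649]
tool_rot: [[-0.99, -0.142, 0.003], [-0.142, 0.99, 0.001], [-0.003, 0.001, -1.0]]
ft_force: [-0.7, -0.2, -1.3]
grip_width: 0.0131
gripper_force: 24.4
```

>>> {"op": "jog_arm", "data": {
  "hand": [0.01,0.01,0.01,0.01,0.01],
  "travel": [
    [0,-0.01,0.045],
    [0.01,-0.04,0.04],
    [0.018,-0.055,0],
    [0.018,-0.055,0],
    [0.018,-0.055,0]
  ],
  "yaw": [0,0,0,0,0]
}}

```text
time_s: 14.2
position: [0.5244, 0.0519, 0.1482]
tool_rot: [[-0.99, -0.142, -0.0], [-0.142, 0.99, 0.0], [0.0, 0.0, -1.0]]
ft_force: [1.4, 0.4, -0.5]
grip_width: 0.0129
gripper_force: 24.5
```

>>> {"op": "jog_arm", "data": {
  "hand": [0.01,0.01,0.01,0.01,0.01],
  "travel": [
    [0.018,-0.055,0],
    [0.01,-0.043,0],
    [0.0085,-0.029,0],
    [0,0,0],
    [0,0,0]
  ],
  "yaw": [0,0,0,0,0]
}}

```text
time_s: 14.82
position: [0.5603, -0.0726, 0.1481]
tool_rot: [[-0.99, -0.142, -0.001], [-0.142, 0.99, 0.001], [0.001, 0.001, -1.0]]
ft_force: [0.4, 0.1, -1.0]
grip_width: 0.0129
gripper_force: 24.5
```

Run:
```python
from h import *
s=env.observe();print(s['position'],s['ft_force'],s['grip_width']);print(np.array([.5614,-.0733,.0427])-s['position'])
```

```text
[ 0.56034153 -0.07261789  0.14812512] [ 0.37957126  0.12189129 -0.99617971] 0.01294035248375705
[ 0.00105847 -0.00068211 -0.10542512]
```

>>> {"op": "jog_arm", "data": {
  "hand": [0.01,0.01,0.01,0.01,0.01],
  "travel": [
    [0.001,-0.0007,-0.02],
    [0,0,-0.04],
    [0,0,-0.02],
    [0,0,-0.01],
    [0,0,0]
  ],
  "yaw": [0,0,0,0,0]
}}

```text
time_s: 15.45
position: [0.5616, -0.0733, 0.0586]
tool_rot: [[-0.99, -0.143, -0.001], [-0.143, 0.99, 0.0], [0.001, 0.0, -1.0]]
ft_force: [0.3, 0.0, 0.3]
grip_width: 0.0133
gripper_force: 24.5
```

Run:
```python
from h import *
s=env.observe();im=snap('wrist','w5')[:,:,::-1];print(s['position'],s['ft_force'])
print(proj('wrist',[.5614,-.0733,.017],s))
a=im[150:350,226:426];cv2.imwrite('pics/c5.png',cv2.convertScaleAbs(cv2.resize(a,(600,600),interpolation=cv2.INTER_CUBIC),alpha=1.8))
```

```text
[ 0.56164727 -0.07334056  0.05856579] [0.27875646 0.01259049 0.30550894]
[326.69762526 284.29191838]
```

View pics/c5.png

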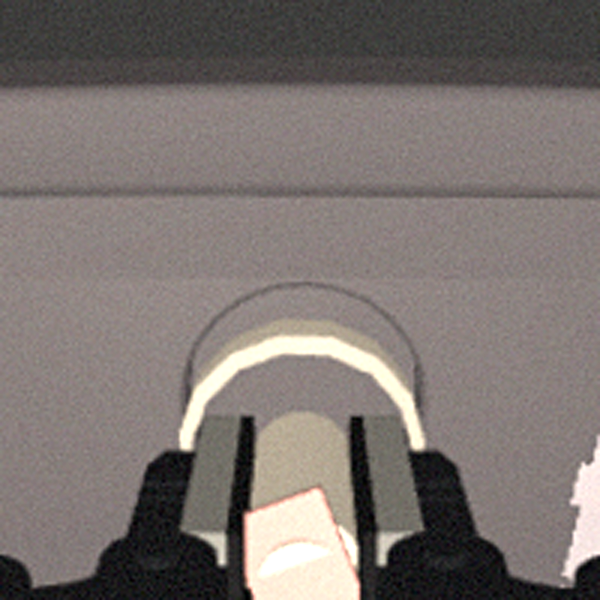

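The view shows the stand held upright over the recess. The recess's front edge is at crop (306,283) and the foot ring's front edge at (302,334), so sideways it is within about 0.6 mm.

Run:
```python
from h import *
s=env.observe();d=np.array([.99,.142])
e=onz('wrist',226+306/3,150+283/3,.017,s)[:2];print('socket',e+.019*d)
f=onz('wrist',226+302.5/3,150+334/3,s['position'][2]-.0337+.012,s)[:2];print('stand',f+.018*d, 'diff',e+.019*d-f-.018*d)
```

```text
socket [ 0.56086869 -0.07314407]
stand [ 0.56160604 -0.07361195] diff [-0.00073735  0.00046788]
```

Within 0.9 mm. I'll correct by (-0.5,+0.5) mm and lower gently.

>>> {"op": "jog_arm", "data": {
  "hand": [0.01,0.01,0.01,0.01,0.01],
  "travel": [
    [-0.0005,0.0005,-0.003],
    [0,0,-0.003],
    [0,0,-0.002],
    [0,0,-0.001],
    [0,0,0]
  ],
  "yaw": [0,0,0,0,0]
}}

```text
time_s: 16.12
position: [0.5613, -0.0736, 0.0496]
tool_rot: [[-0.99, -0.142, -0.0], [-0.142, 0.99, -0.0], [0.0, 0.0, -1.0]]
ft_force: [0.1, -0.7, -0.2]
grip_width: 0.0129
gripper_force: 24.5
```

>>> {"op": "jog_arm", "data": {
  "hand": [0.01,0.01,0.01,0.01,0.01],
  "travel": [
    [0,0,-0.001],
    [0,0,-0.001],
    [0,0,-0.001],
    [0,0,0],
    [0,0,0]
  ],
  "yaw": [0,0,0,0,0]
}}

```text
time_s: 16.75
position: [0.5613, -0.0735, 0.0466]
tool_rot: [[-0.99, -0.142, 0.0], [-0.142, 0.99, -0.0], [-0.0, -0.0, -1.0]]
ft_force: [0.2, -0.4, -0.3]
grip_width: 0.0132
gripper_force: 24.5
```

>>> {"op": "jog_arm", "data": {
  "hand": [0.01,0.01,0.01,0.01,0.01],
  "travel": [
    [0,0,-0.001],
    [0,0,-0.001],
    [0,0,-0.0008],
    [0,0,0],
    [0,0,0]
  ],
  "yaw": [0,0,0,0,0]
}}

```text
time_s: 17.38
position: [0.5613, -0.0735, 0.0438]
tool_rot: [[-0.99, -0.142, 0.0], [-0.142, 0.99, -0.0], [-0.0, -0.0, -1.0]]
ft_force: [-0.2, -1.0, -0.8]
grip_width: 0.0133
gripper_force: 24.5
```

>>> {"op": "jog_arm", "data": {
  "hand": [0.01,0.01,0.01,0.01,0.01],
  "travel": [
    [0,0,-0.0005],
    [0,0,0],
    [0,0,0],
    [0,0,0],
    [0,0,0]
  ],
  "yaw": [0,0,0,0,0]
}}

```text
time_s: 18.0
position: [0.5613, -0.0735, 0.0434]
tool_rot: [[-0.99, -0.142, 0.0], [-0.142, 0.99, -0.0], [-0.0, -0.0, -1.0]]
ft_force: [0.5, -0.7, -0.5]
grip_width: 0.0129
gripper_force: 24.5
```

>>> {"op": "jog_arm", "data": {
  "hand": [0.01,0.01,0.01,0.01,0.01],
  "travel": [
    [0,0,-0.0004],
    [0,0,-0.0003],
    [0,0,0],
    [0,0,0],
    [0,0,0]
  ],
  "yaw": [0,0,0,0,0]
}}

```text
time_s: 18.62
position: [0.5613, -0.0735, 0.0427]
tool_rot: [[-0.99, -0.142, 0.0], [-0.142, 0.99, -0.0], [-0.0, -0.0, -1.0]]
ft_force: [-1.8, -0.4, 1.4]
grip_width: 0.0128
gripper_force: 24.7
```

Light contact with the floor, as computed. Release and rise.

>>> {"op": "jog_arm", "data": {
  "hand": [0.016,0.02,0.026,0.032,0.035],
  "travel": [
    [0,0,0],
    [0,0,0],
    [0,0,0],
    [0,0,0],
    [0,0,0]
  ],
  "yaw": [0,0,0,0,0]
}}

```text
time_s: 19.25
position: [0.5613, -0.0735, 0.0426]
tool_rot: [[-0.99, -0.142, 0.0], [-0.142, 0.99, -0.0], [0.0, -0.0, -1.0]]
ft_force: [-0.5, -1.5, -0.7]
grip_width: 0.0347
gripper_force: 0.0
```

>>> {"op": "jog_arm", "data": {
  "hand": [0.035,0.035,0.035,0.035,0.035],
  "travel": [
    [0,0,0.01],
    [0,0,0.03],
    [0,0,0.05],
    [0,0,0.05],
    [0,0,0]
  ],
  "yaw": [0,0,0,0,0]
}}

```text
time_s: 19.88
position: [0.5626, -0.0739, 0.1872]
tool_rot: [[-0.99, -0.142, 0.008], [-0.142, 0.99, -0.003], [-0.008, -0.004, -1.0]]
ft_force: [0.9, 0.3, -0.9]
grip_width: 0.035
gripper_force: 0.0
```

Run:
```python
from h import *
s=env.observe();im=snap('wrist','w6')[:,:,::-1];print(s['position'],s['ft_force'])
u,v=proj('wrist',[.561,-.0735,.02],s);print(u,v)
v=int(v);cv2.imwrite('pics/c6.png',cv2.convertScaleAbs(cv2.resize(im[v-80:v+80,226:426],(750,600),interpolation=cv2.INTER_CUBIC),alpha=1.6))
```

```text
[ 0.56262994 -0.0739041   0.18716354] [ 0.90796677  0.31865975 -0.93938072]
328.0651420236698 223.5541755796048
```

View pics/c6.png

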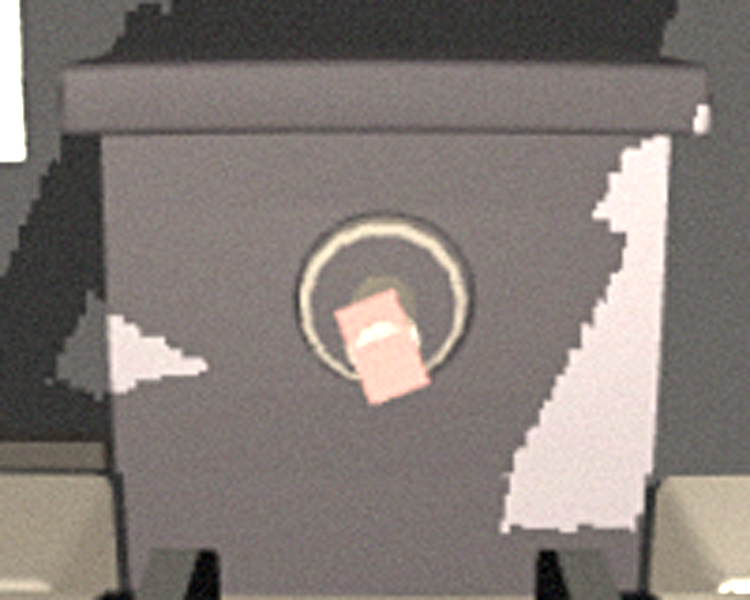

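The stand's ring (385,305) is concentric in the recess (385,300), upright and seated. Now closing the fingers and going in front of the panel.

>>> {"op": "jog_arm", "data": {
  "hand": [0,0,0,0,0],
  "travel": [
    [-0.045,-0.006,0],
    [-0.045,-0.006,0],
    [0,0,-0.04],
    [0,0,-0.05],
    [0,0,-0.035]
  ],
  "yaw": [0,0,0,0,0]
}}

```text
time_s: 20.55
position: [0.47, -0.085, 0.0553]
tool_rot: [[-0.99, -0.142, -0.003], [-0.142, 0.99, 0.001], [0.003, 0.002, -1.0]]
ft_force: [0.1, -0.2, -0.2]
grip_width: 0.0
gripper_force: 0.0
```

>>> {"op": "jog_arm", "data": {
  "hand": [0,0,0,0,0],
  "travel": [
    [0,0,-0.015],
    [0,0,0],
    [0.01,0.0014,0],
    [0.006,0.0009,0],
    [0,0,0]
  ],
  "yaw": [0,0,0,0,0]
}}

```text
time_s: 21.18
position: [0.488, -0.0832, 0.0431]
tool_rot: [[-0.99, -0.142, 0.001], [-0.142, 0.99, -0.001], [-0.001, -0.001, -1.0]]
ft_force: [-0.3, 1.0, -0.2]
grip_width: 0.0001
gripper_force: 0.0
```

>>> {"op": "jog_arm", "data": {
  "hand": [0,0,0,0,0],
  "travel": [
    [0.003,0.0004,0.004],
    [0.003,0.0004,0],
    [0.003,0.0004,0],
    [0.003,0.0004,0],
    [0.003,0.0004,0]
  ],
  "yaw": [0,0,0,0,0]
}}

```text
time_s: 21.8
position: [0.5022, -0.0812, 0.0466]
tool_rot: [[-0.99, -0.142, -0.001], [-0.142, 0.99, 0.0], [0.001, 0.0, -1.0]]
ft_force: [-3.1, -1.3, 0.9]
grip_width: -0.0002
gripper_force: 1.3
```

>>> {"op": "jog_arm", "data": {
  "hand": [0,0,0,0,0],
  "travel": [
    [0.005,0.0007,0],
    [0.006,0.0009,0],
    [0.006,0.0009,0],
    [0.006,0.0009,0],
    [0.006,0.0009,0]
  ],
  "yaw": [0,0,0,0,0]
}}

```text
time_s: 22.42
position: [0.5316, -0.0769, 0.0466]
tool_rot: [[-0.99, -0.142, -0.0], [-0.142, 0.99, -0.0], [0.0, -0.0, -1.0]]
ft_force: [-3.3, -2.1, 1.5]
grip_width: -0.0003
gripper_force: 2.1
```

>>> {"op": "jog_arm", "data": {
  "hand": [0,0,0,0,0],
  "travel": [
    [0.006,0.0009,0],
    [0.006,0.0009,0],
    [0.006,0.0009,0],
    [0.006,0.0009,0],
    [0.006,0.0009,0]
  ],
  "yaw": [0,0,0,0,0]
}}

```text
time_s: 23.05
position: [0.5615, -0.0726, 0.0466]
tool_rot: [[-0.99, -0.142, -0.001], [-0.142, 0.99, -0.0], [0.001, -0.0, -1.0]]
ft_force: [-4.0, -4.4, 3.4]
grip_width: 0.0001
gripper_force: 2.8
```

>>> {"op": "jog_arm", "data": {
  "hand": [0,0,0,0,0],
  "travel": [
    [0.005,0.0007,0],
    [0.004,0.0006,0],
    [0.003,0.0004,0],
    [0.002,0.0003,0],
    [0,0,0]
  ],
  "yaw": [0,0,0,0,0]
}}

```text
time_s: 23.68
position: [0.5751, -0.0707, 0.0466]
tool_rot: [[-0.99, -0.142, -0.001], [-0.142, 0.99, -0.0], [0.001, -0.0, -1.0]]
ft_force: [-5.7, -3.1, 2.8]
grip_width: 0.0003
gripper_force: 3.3
```

>>> {"op": "jog_arm", "data": {
  "hand": [0,0,0,0,0],
  "travel": [
    [0.002,0.0003,0],
    [0.002,0.0003,0],
    [0.001,0.0001,0],
    [0.001,0.0001,0],
    [0,0,0]
  ],
  "yaw": [0,0,0,0,0]
}}

```text
time_s: 24.3
position: [0.5805, -0.0699, 0.0466]
tool_rot: [[-0.99, -0.142, -0.003], [-0.142, 0.99, -0.0], [0.003, 0.0, -1.0]]
ft_force: [-8.7, -4.2, 5.3]
grip_width: -0.0
gripper_force: 4.8
```

>>> {"op": "jog_arm", "data": {
  "hand": [0,0,0,0,0],
  "travel": [
    [0.0005,0.0001,0],
    [0.0005,0.0001,0],
    [0.0002,0,0],
    [0,0,0],
    [0,0,0]
  ],
  "yaw": [0,0,0,0,0]
}}

```text
time_s: 24.92
position: [0.5816, -0.0697, 0.0466]
tool_rot: [[-0.99, -0.142, -0.003], [-0.142, 0.99, -0.0], [0.003, 0.0, -1.0]]
ft_force: [-8.8, -3.6, 5.5]
grip_width: -0.0
gripper_force: 5.1
```

>>> {"op": "jog_arm", "data": {
  "hand": [0,0,0,0,0],
  "travel": [
    [0.0005,0.0001,0],
    [0.0005,0.0001,0],
    [0,0,0],
    [0,0,0],
    [0,0,0]
  ],
  "yaw": [0,0,0,0,0]
}}

```text
time_s: 25.55
position: [0.5833, -0.0694, 0.0466]
tool_rot: [[-0.99, -0.142, -0.001], [-0.142, 0.99, -0.0], [0.001, -0.0, -1.0]]
ft_force: [-5.7, -2.4, 2.1]
grip_width: 0.0002
gripper_force: 3.0
```

>>> {"op": "jog_arm", "data": {
  "hand": [0,0,0,0,0],
  "travel": [
    [0.0005,0.0001,0],
    [0.0005,0.0001,0],
    [0,0,0],
    [0,0,0],
    [0,0,0]
  ],
  "yaw": [0,0,0,0,0]
}}

```text
time_s: 26.18
position: [0.5841, -0.0693, 0.0466]
tool_rot: [[-0.99, -0.142, -0.001], [-0.142, 0.99, -0.0], [0.001, -0.0, -1.0]]
ft_force: [-6.4, -2.8, 2.5]
grip_width: -0.0001
gripper_force: 3.5
```

Force dropped from 9.6 to 6.2 N: a likely click. I'll back off gently and check that the tray stays.

>>> {"op": "jog_arm", "data": {
  "hand": [0,0,0,0,0],
  "travel": [
    [-0.002,-0.0003,0],
    [-0.002,-0.0003,0],
    [-0.002,-0.0003,0],
    [-0.002,-0.0003,0],
    [0,0,0]
  ],
  "yaw": [0,0,0,0,0]
}}

```text
time_s: 26.8
position: [0.5762, -0.0702, 0.0466]
tool_rot: [[-0.99, -0.142, -0.001], [-0.142, 0.99, 0.0], [0.001, 0.0, -1.0]]
ft_force: [-3.6, -2.8, 0.2]
grip_width: 0.0003
gripper_force: 2.3
```

>>> {"op": "jog_arm", "data": {
  "hand": [0,0,0,0,0],
  "travel": [
    [-0.001,-0.0001,0],
    [-0.001,-0.0001,0],
    [-0.001,-0.0001,0],
    [0,0,0],
    [0,0,0]
  ],
  "yaw": [0,0,0,0,0]
}}

```text
time_s: 27.42
position: [0.5733, -0.0705, 0.0466]
tool_rot: [[-0.99, -0.142, -0.0], [-0.142, 0.99, 0.0], [0.0, 0.0, -1.0]]
ft_force: [-4.4, -2.7, 0.2]
grip_width: -0.0004
gripper_force: 2.2
```

>>> {"op": "jog_arm", "data": {
  "hand": [0,0,0,0,0],
  "travel": [
    [-0.002,-0.0003,0],
    [-0.001,-0.0001,0],
    [-0.001,-0.0001,0],
    [0,0,0],
    [0,0,0]
  ],
  "yaw": [0,0,0,0,0]
}}

```text
time_s: 28.05
position: [0.5692, -0.071, 0.0466]
tool_rot: [[-0.99, -0.142, -0.001], [-0.142, 0.99, 0.0], [0.001, 0.0, -1.0]]
ft_force: [-4.3, -2.6, -0.2]
grip_width: -0.0
gripper_force: 2.4
```

Not latched, since the tray follows back. Pushing further in this time.

>>> {"op": "jog_arm", "data": {
  "hand": [0,0,0,0,0],
  "travel": [
    [0.004,0.0006,0],
    [0.004,0.0006,0],
    [0.003,0.0004,0],
    [0.002,0.0003,0],
    [0.001,0.0001,0]
  ],
  "yaw": [0,0,0,0,0]
}}

```text
time_s: 28.68
position: [0.582, -0.0691, 0.0466]
tool_rot: [[-0.99, -0.142, -0.004], [-0.142, 0.99, -0.0], [0.004, 0.001, -1.0]]
ft_force: [-11.3, -4.9, 4.9]
grip_width: 0.0002
gripper_force: 6.0
```

>>> {"op": "jog_arm", "data": {
  "hand": [0,0,0,0,0],
  "travel": [
    [0.0005,0.0001,0],
    [0.0005,0.0001,0],
    [0.0005,0.0001,0],
    [0,0,0],
    [0,0,0]
  ],
  "yaw": [0,0,0,0,0]
}}

```text
time_s: 29.3
position: [0.5842, -0.0688, 0.0466]
tool_rot: [[-0.99, -0.142, -0.002], [-0.142, 0.99, -0.0], [0.002, 0.0, -1.0]]
ft_force: [-6.6, -4.4, 2.1]
grip_width: 0.0
gripper_force: 3.5
```

>>> {"op": "jog_arm", "data": {
  "hand": [0,0,0,0,0],
  "travel": [
    [0.0005,0.0001,0],
    [0.0005,0.0001,0],
    [0,0,0],
    [0,0,0],
    [0,0,0]
  ],
  "yaw": [0,0,0,0,0]
}}

```text
time_s: 29.92
position: [0.5852, -0.0686, 0.0466]
tool_rot: [[-0.99, -0.142, -0.002], [-0.142, 0.99, -0.0], [0.002, 0.0, -1.0]]
ft_force: [-7.4, -3.5, 2.3]
grip_width: -0.0002
gripper_force: 3.5
```

>>> {"op": "jog_arm", "data": {
  "hand": [0,0,0,0,0],
  "travel": [
    [0.0005,0.0001,0],
    [0.0005,0.0001,0],
    [0.0003,0,0],
    [0,0,0],
    [0,0,0]
  ],
  "yaw": [0,0,0,0,0]
}}

```text
time_s: 30.55
position: [0.5865, -0.0685, 0.0466]
tool_rot: [[-0.99, -0.142, -0.002], [-0.142, 0.99, -0.0], [0.002, 0.0, -1.0]]
ft_force: [-7.0, -5.0, 1.7]
grip_width: -0.0003
gripper_force: 3.6
```

>>> {"op": "jog_arm", "data": {
  "hand": [0,0,0,0,0],
  "travel": [
    [0.0005,0.0001,0],
    [0.0005,0.0001,0],
    [0.0003,0,0],
    [0,0,0],
    [0,0,0]
  ],
  "yaw": [0,0,0,0,0]
}}

```text
time_s: 31.18
position: [0.5878, -0.0683, 0.0466]
tool_rot: [[-0.99, -0.142, -0.002], [-0.142, 0.99, -0.0], [0.002, 0.0, -1.0]]
ft_force: [-5.8, -4.2, 2.0]
grip_width: -0.0
gripper_force: 3.6
```

>>> {"op": "jog_arm", "data": {
  "hand": [0,0,0,0,0],
  "travel": [
    [0.0005,0.0001,0],
    [0.0005,0.0001,0],
    [0.0003,0,0],
    [0,0,0],
    [0,0,0]
  ],
  "yaw": [0,0,0,0,0]
}}

```text
time_s: 31.8
position: [0.5891, -0.0681, 0.0466]
tool_rot: [[-0.99, -0.142, -0.002], [-0.142, 0.99, -0.0], [0.002, 0.0, -1.0]]
ft_force: [-6.8, -4.2, 1.2]
grip_width: 0.0002
gripper_force: 3.7
```

>>> {"op": "jog_arm", "data": {
  "hand": [0,0,0,0,0],
  "travel": [
    [0.0005,0.0001,0],
    [0.0005,0.0001,0],
    [0.0003,0,0],
    [0,0,0],
    [0,0,0]
  ],
  "yaw": [0,0,0,0,0]
}}

```text
time_s: 32.42
position: [0.5903, -0.0679, 0.0466]
tool_rot: [[-0.99, -0.142, -0.002], [-0.142, 0.99, -0.0], [0.002, 0.0, -1.0]]
ft_force: [-6.7, -4.6, 2.0]
grip_width: -0.0001
gripper_force: 3.8
```

>>> {"op": "jog_arm", "data": {
  "hand": [0,0,0,0,0],
  "travel": [
    [0.0005,0.0001,0],
    [0.0005,0.0001,0],
    [0.0003,0,0],
    [0,0,0],
    [0,0,0]
  ],
  "yaw": [0,0,0,0,0]
}}

```text
time_s: 33.05
position: [0.5906, -0.0678, 0.0466]
tool_rot: [[-0.99, -0.142, -0.005], [-0.142, 0.99, -0.0], [0.005, 0.0, -1.0]]
ft_force: [-13.5, -5.6, 5.2]
grip_width: -0.0003
gripper_force: 3.3
```

>>> {"op": "jog_arm", "data": {
  "hand": [0,0,0,0,0],
  "travel": [
    [0.0005,0.0001,0],
    [0.0005,0.0001,0],
    [0,0,0],
    [0,0,0],
    [0,0,0]
  ],
  "yaw": [0,0,0,0,0]
}}

```text
time_s: 33.67
position: [0.5906, -0.0679, 0.0466]
tool_rot: [[-0.99, -0.142, -0.007], [-0.142, 0.99, -0.0], [0.007, 0.001, -1.0]]
ft_force: [-18.9, -7.0, 7.3]
grip_width: 0.0001
gripper_force: 3.3
```

Hard contact. Backing off gently.

>>> {"op": "jog_arm", "data": {
  "hand": [0,0,0,0,0],
  "travel": [
    [-0.002,-0.0003,0],
    [-0.003,-0.0004,0],
    [-0.003,-0.0004,0],
    [-0.003,-0.0004,0],
    [0,0,0]
  ],
  "yaw": [0,0,0,0,0]
}}

```text
time_s: 34.3
position: [0.5821, -0.0689, 0.0466]
tool_rot: [[-0.99, -0.142, -0.001], [-0.142, 0.99, -0.0], [0.001, 0.0, -1.0]]
ft_force: [-4.6, -4.5, -0.4]
grip_width: 0.0
gripper_force: 2.4
```

>>> {"op": "jog_arm", "data": {
  "hand": [0,0,0,0,0],
  "travel": [
    [-0.003,-0.0004,0],
    [-0.001,-0.0001,0],
    [0,0,0],
    [0,0,0],
    [0,0,0]
  ],
  "yaw": [0,0,0,0,0]
}}

```text
time_s: 34.92
position: [0.5783, -0.0693, 0.0466]
tool_rot: [[-0.99, -0.142, -0.0], [-0.142, 0.99, 0.0], [0.0, 0.0, -1.0]]
ft_force: [-4.3, -3.6, 0.4]
grip_width: 0.0002
gripper_force: 2.3
```

>>> {"op": "jog_arm", "data": {
  "hand": [0,0,0,0,0],
  "travel": [
    [-0.003,-0.0004,0],
    [-0.003,-0.0004,0],
    [-0.003,-0.0004,0],
    [0,0,0],
    [0,0,0]
  ],
  "yaw": [0,0,0,0,0]
}}

```text
time_s: 35.55
position: [0.5689, -0.0705, 0.0466]
tool_rot: [[-0.99, -0.142, -0.001], [-0.142, 0.99, 0.0], [0.001, 0.0, -1.0]]
ft_force: [-5.2, -2.7, 1.4]
grip_width: -0.0001
gripper_force: 2.7
```

The tray is still not latched. The pad force fell while the wrist force rose, so the thicker upper part of the fingers hit the lamp's lintel at about 10 mm past shut. I'll slide the fingers up so that only the slim tips reach down onto the panel, then push again.

>>> {"op": "jog_arm", "data": {
  "hand": [0,0,0,0,0],
  "travel": [
    [0,0,0.004],
    [0,0,0.005],
    [0,0,0.005],
    [0,0,0.003],
    [0,0,0]
  ],
  "yaw": [0,0,0,0,0]
}}

```text
time_s: 36.17
position: [0.5689, -0.0701, 0.0637]
tool_rot: [[-0.99, -0.142, -0.001], [-0.142, 0.99, 0.001], [0.001, 0.001, -1.0]]
ft_force: [-5.6, -0.9, -0.8]
grip_width: -0.0001
gripper_force: 2.7
```

>>> {"op": "jog_arm", "data": {
  "hand": [0,0,0,0,0],
  "travel": [
    [0.004,0.0006,0],
    [0.004,0.0006,0],
    [0.003,0.0004,0],
    [0.001,0.0001,0],
    [0,0,0]
  ],
  "yaw": [0,0,0,0,0]
}}

```text
time_s: 36.8
position: [0.5802, -0.0684, 0.0637]
tool_rot: [[-0.99, -0.142, -0.003], [-0.142, 0.99, 0.001], [0.003, 0.001, -1.0]]
ft_force: [-9.0, -0.9, 0.4]
grip_width: -0.0001
gripper_force: 4.5
```

>>> {"op": "jog_arm", "data": {
  "hand": [0,0,0,0,0],
  "travel": [
    [0.001,0.0001,0],
    [0.001,0.0001,0],
    [0.0005,0.0001,0],
    [0.0005,0.0001,0],
    [0,0,0]
  ],
  "yaw": [0,0,0,0,0]
}}

```text
time_s: 37.42
position: [0.5839, -0.068, 0.0637]
tool_rot: [[-0.99, -0.142, -0.001], [-0.142, 0.99, 0.001], [0.001, 0.001, -1.0]]
ft_force: [-5.5, -1.2, -1.7]
grip_width: 0.0001
gripper_force: 2.8
```

>>> {"op": "jog_arm", "data": {
  "hand": [0,0,0,0,0],
  "travel": [
    [0.0006,0.0001,0],
    [0.0006,0.0001,0],
    [0.0006,0.0001,0],
    [0,0,0],
    [0,0,0]
  ],
  "yaw": [0,0,0,0,0]
}}

```text
time_s: 38.05
position: [0.5854, -0.0677, 0.0637]
tool_rot: [[-0.99, -0.142, -0.002], [-0.142, 0.99, 0.001], [0.002, 0.001, -1.0]]
ft_force: [-6.8, -0.4, -0.3]
grip_width: 0.0002
gripper_force: 3.5
```

>>> {"op": "jog_arm", "data": {
  "hand": [0,0,0,0,0],
  "travel": [
    [0.0006,0.0001,0],
    [0.0006,0.0001,0],
    [0.0006,0.0001,0],
    [0,0,0],
    [0,0,0]
  ],
  "yaw": [0,0,0,0,0]
}}

```text
time_s: 38.67
position: [0.5872, -0.0675, 0.0637]
tool_rot: [[-0.99, -0.142, -0.002], [-0.142, 0.99, 0.001], [0.002, 0.001, -1.0]]
ft_force: [-7.3, -1.2, 0.4]
grip_width: 0.0002
gripper_force: 3.6
```

>>> {"op": "jog_arm", "data": {
  "hand": [0,0,0,0,0],
  "travel": [
    [0.0006,0.0001,0],
    [0.0006,0.0001,0],
    [0.0006,0.0001,0],
    [0,0,0],
    [0,0,0]
  ],
  "yaw": [0,0,0,0,0]
}}

```text
time_s: 39.3
position: [0.589, -0.0672, 0.0637]
tool_rot: [[-0.99, -0.142, -0.002], [-0.142, 0.99, 0.001], [0.002, 0.001, -1.0]]
ft_force: [-7.3, -0.2, 0.3]
grip_width: 0.0002
gripper_force: 3.7
```

>>> {"op": "jog_arm", "data": {
  "hand": [0,0,0,0,0],
  "travel": [
    [0.0006,0.0001,0],
    [0.0006,0.0001,0],
    [0,0,0],
    [0,0,0],
    [0,0,0]
  ],
  "yaw": [0,0,0,0,0]
}}

```text
time_s: 39.92
position: [0.5901, -0.067, 0.0637]
tool_rot: [[-0.99, -0.142, -0.002], [-0.142, 0.99, 0.001], [0.002, 0.001, -1.0]]
ft_force: [-7.8, -1.1, 0.4]
grip_width: 0.0005
gripper_force: 3.8
```

>>> {"op": "jog_arm", "data": {
  "hand": [0,0,0,0,0],
  "travel": [
    [0.0005,0.0001,0],
    [0.0005,0.0001,0],
    [0,0,0],
    [0,0,0],
    [0,0,0]
  ],
  "yaw": [0,0,0,0,0]
}}

```text
time_s: 40.55
position: [0.5914, -0.0668, 0.0637]
tool_rot: [[-0.99, -0.142, -0.002], [-0.142, 0.99, 0.0], [0.002, 0.001, -1.0]]
ft_force: [-7.1, -1.4, -0.8]
grip_width: 0.0
gripper_force: 3.2
```

>>> {"op": "jog_arm", "data": {
  "hand": [0,0,0,0,0],
  "travel": [
    [0.0005,0.0001,0],
    [0.0003,0,0],
    [0,0,0],
    [0,0,0],
    [0,0,0]
  ],
  "yaw": [0,0,0,0,0]
}}

```text
time_s: 41.18
position: [0.5922, -0.0667, 0.0637]
tool_rot: [[-0.99, -0.142, -0.002], [-0.142, 0.99, 0.001], [0.002, 0.001, -1.0]]
ft_force: [-6.4, -2.0, -0.2]
grip_width: 0.0002
gripper_force: 3.1
```

>>> {"op": "jog_arm", "data": {
  "hand": [0,0,0,0,0],
  "travel": [
    [0.0005,0.0001,0],
    [0.0003,0,0],
    [0,0,0],
    [0,0,0],
    [0,0,0]
  ],
  "yaw": [0,0,0,0,0]
}}

```text
time_s: 41.8
position: [0.5926, -0.0667, 0.0637]
tool_rot: [[-0.99, -0.142, -0.003], [-0.142, 0.99, 0.0], [0.003, 0.001, -1.0]]
ft_force: [-7.1, -0.7, -0.5]
grip_width: 0.0001
gripper_force: 4.1
```

>>> {"op": "jog_arm", "data": {
  "hand": [0,0,0,0,0],
  "travel": [
    [0.0005,0.0001,0],
    [0,0,0],
    [0,0,0],
    [0,0,0],
    [0,0,0]
  ],
  "yaw": [0,0,0,0,0]
}}

```text
time_s: 42.42
position: [0.5927, -0.0666, 0.0636]
tool_rot: [[-0.99, -0.142, -0.004], [-0.142, 0.99, 0.0], [0.004, 0.001, -1.0]]
ft_force: [-10.3, -2.7, 0.8]
grip_width: 0.0001
gripper_force: 5.1
```

Hard stop felt through the pads, 1.5 mm after a force drop: the click. Backing off.

>>> {"op": "jog_arm", "data": {
  "hand": [0,0,0,0,0],
  "travel": [
    [-0.003,-0.0004,0],
    [-0.004,-0.0006,0],
    [-0.004,-0.0006,0],
    [-0.004,-0.0006,0],
    [0,0,0]
  ],
  "yaw": [0,0,0,0,0]
}}

```text
time_s: 43.05
position: [0.579, -0.0689, 0.0638]
tool_rot: [[-0.99, -0.142, 0.0], [-0.142, 0.99, 0.0], [-0.0, 0.0, -1.0]]
ft_force: [-3.1, 1.9, 0.8]
grip_width: -0.0001
gripper_force: 1.9
```

>>> {"op": "jog_arm", "data": {
  "hand": [0,0,0,0,0],
  "travel": [
    [-0.003,-0.0004,0],
    [-0.003,-0.0004,0],
    [-0.003,-0.0004,0],
    [0,0,0],
    [0,0,0]
  ],
  "yaw": [0,0,0,0,0]
}}

```text
time_s: 43.68
position: [0.5703, -0.0703, 0.0637]
tool_rot: [[-0.99, -0.142, 0.0], [-0.142, 0.99, -0.0], [-0.0, -0.0, -1.0]]
ft_force: [-0.0, -0.2, -0.1]
grip_width: -0.0003
gripper_force: 0.0
```

Force is zero: the tray stayed shut. Retreating, then a check.

>>> {"op": "jog_arm", "data": {
  "hand": [0,0,0,0,0],
  "travel": [
    [-0.03,-0.004,0],
    [-0.03,-0.004,0.02],
    [-0.03,0.0,0.06],
    [0,0,0.06],
    [0,0,0.04]
  ],
  "yaw": [0,0,0,0,0]
}}

```text
time_s: 44.3
position: [0.4823, -0.0783, 0.2425]
tool_rot: [[-0.99, -0.142, 0.003], [-0.142, 0.99, -0.001], [-0.003, -0.002, -1.0]]
ft_force: [-0.1, 0.2, -0.4]
grip_width: -0.0001
gripper_force: 0.0
```

>>> {"op": "jog_arm", "data": {
  "hand": [0,0,0,0,0],
  "travel": [
    [-0.04,0.04,0],
    [-0.04,0.04,0],
    [-0.04,0.04,0],
    [0,0,0],
    [0,0,0]
  ],
  "yaw": [0,0,0,0,0]
}}

```text
time_s: 44.92
position: [0.3628, 0.0416, 0.2399]
tool_rot: [[-0.99, -0.142, 0.001], [-0.142, 0.99, -0.0], [-0.001, -0.001, -1.0]]
ft_force: [0.2, -0.1, -0.7]
grip_width: 0.0004
gripper_force: 0.0
```

Run:
```python
from h import *
im=snap('top','t9')[:,:,::-1];cv2.imwrite('pics/c9.png',cv2.resize(im[120:340,130:560],(800,409)))
```

```text
(no output)
```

View pics/c9.png

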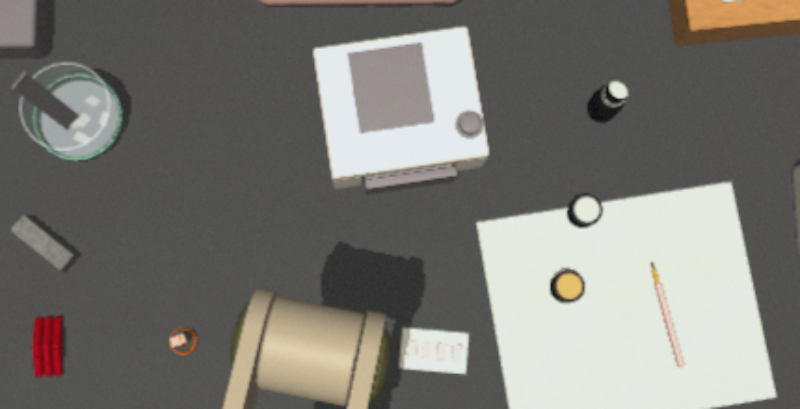

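The tray is shut (panel at crop (410,178)), the stand is inside, and everything else is in place. Handing in.

```bash
python3 -c "
from rig import env
print(env.close_job())"
```

```text
the job is handed in; nothing more can be done
None
```

I handed the job in at about 45 s: the tray popped out, the grey-white stand went upright into its recess, and on the third push the tray clicked and stayed shut. In the second push the fingers met the lamp at about 20 N on the wrist sensor, mostly on the lamp rather than the tray as far as I can tell. I could not see the stand once the tray was closed.

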